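# Pull the air filter from a power unit and show it to the inspection camera

### The job

Swing up the hinged service flap of the grey power unit until it stands open by itself, draw the framed mesh filter plate (the one with a tab on top) straight up out of its guides, and leave the plain blanking plate where it is. Then hold the filter upright in front of the inspection camera, at lens height, centred over the ring on the mat, one broad face square to the lens and touching nothing but the gripper, and finish while still holding it there. Leave the flap open and do not disturb the multimeter, the screwdriver or the jar.

Things in the scene. Friction and masses are not known exactly. Their poses are not given: they have to be found in the camera images.
- unit: Grey power unit, fixed; origin on the bench. Own axes, mm: case x -95..125, y +-85, height 130 (rim). Under the flap an open bay, x -80..66, y +-42, floor at z 12. Guides on its side walls (z 12..90, reaching in to y +-33) form two 13 mm wide slots at x -38 and x +16: the filter plate stands in one, the blanking plate in the other, either way round.
- flap (a joint): Flap angle, rad: 0 = closed, lying level on the unit; 1.57 = upright; stop at 1.75. Starts at 0 to 0.2. The edge on the unit's -x side rises. A stiff friction hinge (0.22 N m) keeps it at any angle where it is left. Aluminium sheet 160 x 150 x 6 mm, about 160 g.
- flap_handle (a point): Middle of the flap's handle: dark round bar 10 mm thick, 90 mm long, along the unit's y, on two end posts, its axis 35 mm above the flap's upper face, 13 mm in from its free edge. With the flap closed it is 172 mm above the bench at x = -72 mm of the unit. Axes turn with the flap.
- flap_hinge (a point): Middle of the hinge axis (along the unit's y): x = +78 mm of the unit, 134 mm above the bench. Axes turn with the flap. At flap angle q the handle bar is at x = -150 cos q + 38 sin q, z = 150 sin q + 38 cos q mm from it (unit's axes).
- filter_center (a point): Centre of the filter plate's framed mesh: 10 mm thick (own x, normal to the broad faces), 80 mm wide (y), 90 mm tall (z, up), so 45 mm above its lower edge. At the start it stands in its slot, axes along the unit's, lower edge 12 mm above the bench. Aluminium frame, black mesh, about 160 g.
- filter_tab (a point): Centre of the filter plate's grip tab, on the middle of its top edge: 10 mm thick (own x), 30 mm wide (own y), 25 mm tall (own z), flush with the broad faces; 57.5 mm above filter_center. At the start the tab's top is 127 mm above the bench, 3 mm below the bay's rim.
- filter: The whole filter plate with its tab, 115 mm tall in all; origin at the middle of its lower edge, axes as for filter_center.
- blank: Blanking plate, plain steel without tab or mesh, 10 x 80 x 70 mm (x, y, z), standing in the other slot, its top 82 mm above the bench; origin at the middle of its lower edge. It stays in its slot.
- stand: Inspection stand, fixed; origin on the bench under the mat's centre. Black rubber mat 180 x 180 x 4 mm, white ring 60 mm across at its centre. Beyond its +x edge a black camera on a post looks along -x over the ring: lens axis 120 mm above the bench, lens front at x = +125 mm, camera 60 mm wide, top at 145 mm.
- view (a point): The point on the lens axis right above the centre of the ring, 120 mm above the bench: where filter_center is to be held. Its x axis points to the lens, z is up.
- multimeter: Bystander: grey multimeter lying flat, 150 x 75 x 40 mm; origin under its centre.
- screwdriver: Bystander: screwdriver with black handle lying flat on the bench, about 200 mm long.
- jar: Bystander: small clear screw jar with black lid, 56 mm across, 55 mm tall; origin under its centre.

How it is judged (in metres and radians):
On the way, in this order (a step that is already met when the one before it is completed fails the run):
1. the flap is swung open (beyond 1.2 rad) with the filter plate still down in its slot (value of joint flap above 1.2 rad and z of filter_center in the frame of unit below 0.08 m), for 0.2 s.
2. the filter plate is drawn up clear of the bay, held by the fingers (z of filter_center in the frame of unit above 0.176 m and contact force between filter and the fingers above 0.5 N), for 0.1 s.
At the end, for the whole second after the job is handed in: Filter in the fingers (over 1 N), still, centre within 35 mm (sideways and in height) of the lens axis point above the ring, face square to the lens and upright within 0.25 rad, touching neither stand nor unit; flap beyond 1.2 rad; blanking plate within 15 mm of its start (horizontal distance between filter_center and view below 0.035 m and z of filter_center in the frame of view between -0.035 and 0.035 m and angle between the x axis of filter_center and the x axis of view, either way round below 0.25 rad and angle between filter_center's own z axis and vertical below 0.25 rad and linear speed of filter below 0.03 m/s and contact force between filter and the fingers above 1 N and contact force between filter and stand below 0.1 N and contact force between filter and unit below 0.1 N and value of joint flap above 1.2 rad and distance of blank from where it was at the start of the episode below 0.015 m); the arm keeps its last pose, push and grip.
It fails at once if the multimeter is pushed more than 30 mm (distance of multimeter from where it was at the start of the episode above 0.03 m).
It fails at once if the screwdriver is pushed more than 30 mm (distance of screwdriver from where it was at the start of the episode above 0.03 m).
It fails at once if the jar is pushed more than 30 mm (distance of jar from where it was at the start of the episode above 0.03 m).
It fails at once if the blanking plate is pulled more than 30 mm (distance of blank from where it was at the start of the episode above 0.03 m).
It also fails if it takes over 56 s, if anything falls off the work surface, if the arm or the gripper's body presses on something with over 40 N, if the wrist force passes 120 N, or if a joint passes its speed limit or range.

### The arm

A 6-joint arm with a two-finger parallel gripper is mounted at the origin on the work surface. World frame = base frame: x ahead of the robot, y to its left, z up, the work surface at z = 0. Lengths are in mm, angles in rad, forces in N, time in s.
With the tool pointing down it reaches from about 300 to 750 mm from the base axis. Payload 8.5 kg.
Tool frame: the origin (TCP) lies midway between the tips of the shut fingers; the grasp point (between the pads) lies bot.grip_depth behind it (bot.grip_depth is the distance from the TCP to the grasp point, in mm); z points along the fingers, y is the line along which they close (so a half turn about z gives the same grasp; the last joint's range is limited). The gripper opens to 85 mm and grips with 20 to 120 N. Pads are 22 mm wide; open, the fingers measure 114 mm over their backs; the gripper's body (76 mm by 85 mm) begins 54 mm behind the grasp point. The pads swing forward as they close: fully open they stand 13 mm farther back than shut.
Start: joints at [1.106, 0.381, 1.297, -0, 1.464, -0.215], TCP at [135.958, 532.912, 209.522] pointing down, gripper open.
Joint ranges: [-3.11, 3.11], [-0.89, 2.33], [0.22, 2.48], [-1.42, 4.56], [0.17, 2.85], [-2.88, 2.88]. Speed limits (rad/s): [2.39, 2.39, 3.14, 3.14, 3.14, 3.14].

### API

Orientations are given as [roll, pitch, yaw] about the fixed x, y, z axes, in that order (R = Rz(yaw) Ry(pitch) Rx(roll)).
In Python, from bench import bot gives the robot as it stands. The module is installed in compiled form; this text tells all that it offers.
- The arm moves only by the shell command python3 -m handwheel 'ROWS'. ROWS is JSON, a list of rows, each a list of 7 numbers: the shift along the tool's x, y, z in m, then the turn, a rotation vector about the tool's x, y, z in rad, then the finger opening in m, from 0 to 0.0854. In form: [[x, y, z, ax, ay, az, jaw], ...]. A call has 1 to 12 rows; each row is the pose to reach, as a shift and turn from the pose commanded when the call began, along the tool's axes at that moment; what a row does not reach only later rows make up. A row lasts 1/12 s, in which the tool goes at most 41.7 mm and 7.16 degrees, less where a joint would pass 70% of its speed; a pose out of reach is approached as far as the arm can. A call with a gripper value outside its range is refused whole. The fingers move at their own pace and stop on an object; the grip force is fixed at half the most. Time passes only in rows, so rows that repeat a pose let the fingers close. It gives the time, the measured TCP pose, the force, the opening and the grip force at its end, in the units of the state.
- bot.read_state(): the state, without advancing time (a new reading comes with each control period).
- bot.capture(name): name is "scene" or "top" or "wrist"; returns (picture, depth): 480x640x3 uint8, blue, green, red; 480x640 float32, mm along the optical axis (not along the pixel's ray), 0 where there is no reading.
- bot.camera_model(name): a dict with "camera_matrix" (3x3 intrinsics, pixels), "eye" and "attitude" of the camera in the world; the wrist camera has in their place "hand_eye" (4x4, takes a point from camera to tool coordinates, whose origin is the TCP and whose axes are the flange's). Camera axes: x right, y down, z forward; pixel columns grow to the right and rows downward; lengths in mm; the calibration is good to about 2 mm. A picture is of the moment at which its call begins: read the wrist's pose just before it. camera_model takes no time and is no camera call.
- bot.close_job(): hands the job in; it is judged then, once.
The state is a dict: "time": time; "q": joint angles; "qd": joint speeds; "joint_efforts": joint torques, N m; "position": TCP position; "eef_rot": TCP orientation; "ft_force": force on the tool from outside, world axes, zero at the start; "torque": the same for the moment, N m; "finger_gap": opening from 0.0 (shut) to 1.0 (fully open); "grasp_force": force on a finger pad.
Only numpy, scipy, OpenCV 4.12 (cv2) and the standard library are available. Lean on these libraries where they do the work, as an engineer would, in place of code of your own. Each camera call takes 0.05 s, during which the arm holds its last target. There are 200 camera calls.

## Working session

There is one attempt and no reset: what is moved stays moved. The work goes in short steps, Python scripts to look and compute and a shell command to move; the robot and the scene stay as the last step left them, time stands still between calls to the robot, and variables do not carry over. Pictures are saved under pics/ and viewed, at most 10 in all, crops included, and the job is handed in when it is done.

```bash
mkdir -p pics
cat > h.py <<'E'
import numpy as np, cv2
from scipy.spatial.transform import Rotation as R
from bench import bot
def snap(n,f):
    s=bot.read_state(); im,d=bot.capture(n); np.savez(''+f+'.npz',im=im,d=d); cv2.imwrite('pics/'+f+'.png',im); return s,im,d
E
python3 - <<'E'
from h import *
s,im,d=snap('top','top0'); snap('scene','scene0')
print(s, bot.grip_depth)
for n in('top','scene','wrist'): print(bot.camera_model(n))
E
```

```text
{'time': 0.0, 'q': array([ 1.10570855e+00,  3.81193579e-01,  1.29827851e+00,  2.50673372e-05,
        1.46360625e+00, -2.15289745e-01]), 'qd': array([-0.00149045, -0.0014831 ,  0.00067233, -0.00076972, -0.00085226,
       -0.00011556]), 'joint_efforts': array([ 5.12104441e-05, -4.48465741e+01, -2.31282449e+01, -1.64773251e-04,
        4.75610446e-03, -1.80522358e-05]), 'position': array([135.80184283, 532.62779054, 208.90711966]), 'eef_rot': array([-3.14014659e+00, -3.41732093e-04,  2.89179168e+00]), 'ft_force': array([0.44681713, 0.66907948, 0.15927404]), 'torque': array([ 0.02751443,  0.00900716, -0.03461294]), 'grasp_force': 0.0, 'finger_gap': 1.0065977107884376} 18.700000000000003
{'camera_matrix': array([[493.08847569,   0.        , 319.12200865],
       [  0.        , 493.08847569, 236.13241027],
       [  0.        ,   0.        ,   1.        ]]), 'eye': array([ 392.18404874,    5.95421042, 1155.36244057]), 'attitude': array([-3.02591044e+00, -1.54254005e-03, -1.56944343e+00])}
{'camera_matrix': array([[611.01861158,   0.        , 328.35929515],
       [  0.        , 611.01861158, 231.0059123 ],
       [  0.        ,   0.        ,   1.        ]]), 'eye': array([1345.90310116,   87.61487903, 1121.7418452 ]), 'attitude': array([-2.44948296, -0.00523855,  1.67206097])}
{'camera_matrix': array([[419.34077823,   0.        , 324.77053502],
       [  0.        , 419.34077823, 238.68442388],
       [  0.        ,   0.        ,   1.        ]]), 'hand_eye': array([[ 1.73936810e-03, -9.53276099e-01, -3.02095439e-01,
         7.81039052e+01],
       [ 9.99998418e-01,  1.77088384e-03,  1.69562672e-04,
        -9.07402390e-01],
       [ 3.73335889e-04, -3.02095256e-01,  9.53277670e-01,
        -1.66058830e+02],
       [ 0.00000000e+00,  0.00000000e+00,  0.00000000e+00,
         1.00000000e+00]])}
```

View pics/top0.png

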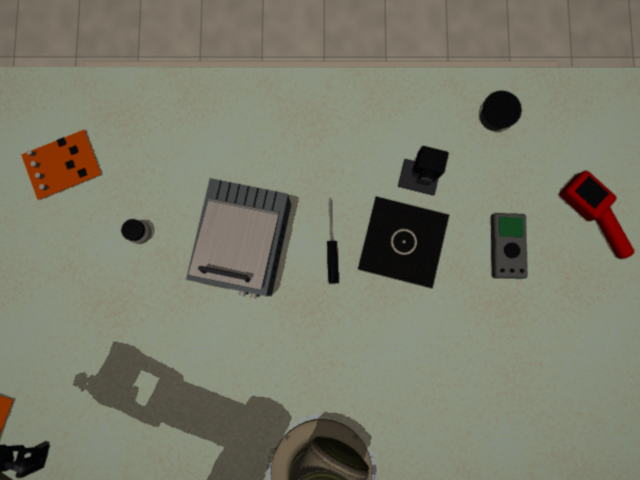

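View pics/scene0.png

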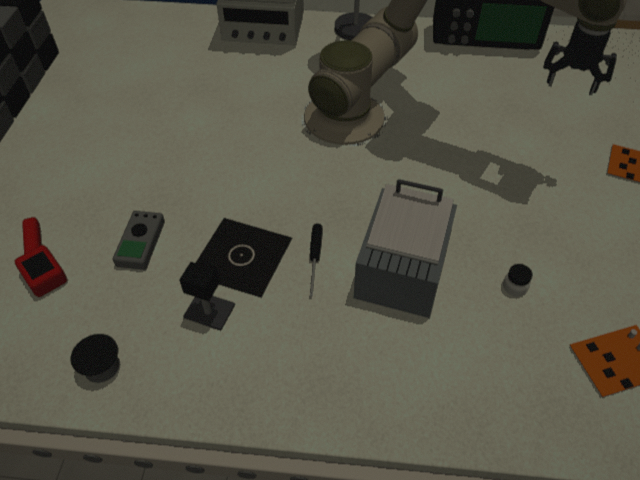

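The top view shows the unit at about (240,237), with its handle on the near side at about (226,272). The ring is at (404,241) with the camera beyond it at (430,162). The screwdriver at (332,240) lies between the unit and the mat, and the jar is at (135,230). Next I'll measure these.

```bash
cat >> h.py <<'E'
def cloud(n,d,s=None):
    m=bot.camera_model(n);K=m['camera_matrix'];v,u=np.mgrid[:480,:640]
    P=np.stack([(u-K[0,2])/K[0,0]*d,(v-K[1,2])/K[1,1]*d,d],-1)
    if n=='wrist':
        H=m['hand_eye'];P=P@H[:3,:3].T+H[:3,3];return P@R.from_euler('xyz',s['eef_rot']).as_matrix().T+s['position']
    return P@R.from_euler('xyz',m['attitude']).as_matrix().T+m['eye']
E
python3 - <<'E'
from h import *
for n in('top','scene'):
    f=np.load(n+'0.npz');im,d=f['im'],f['d'];W=cloud(n,d);ok=d>0
    print(n,'bench z',np.median(W[...,2][ok]))
    near=(W[...,0]>380)&(W[...,0]<720)
    U=ok&near&(W[...,1]>60)&(W[...,1]<330)&(W[...,2]>110)&(W[...,2]<220)
    p=W[U];r=cv2.minAreaRect(p[:,:2].astype(np.float32));print('unit',r,len(p))
    # refined rim only
    q=W[U];
    for lo in range(110,200,8): 
        t=q[(q[:,2]>=lo)&(q[:,2]<lo+8)]; print(lo,len(t),t.mean(0).round(0) if len(t) else '')
    g=cv2.cvtColor(im,cv2.COLOR_BGR2GRAY)
    M=ok&(W[...,1]<-60)&(W[...,1]>-330)&near&(g<60)&(abs(W[...,2])<15)&(W[...,0]<615)
    nb,l,st,c=cv2.connectedComponentsWithStats(M.astype(np.uint8));k=1+st[1:,4].argmax()
    p=W[l==k];print('mat',cv2.minAreaRect(p[:,:2].astype(np.float32)),p[:,2].mean())
    C=ok&(W[...,1]<-30)&(W[...,1]>-330)&near&(W[...,2]>90)&(W[...,2]<200);print('cam top',W[C].mean(0),W[C].min(0),W[C].max(0))
f=np.load('top0.npz');W=cloud('top',f['d'])
for nm,(u,v) in dict(ring=(404,241),fl=(210,181),fr=(289,193),nl=(189,277),nr=(271,293),hl=(202,267),hr=(251,277),jar=(135,230),lid=(133,228)).items(): print(nm,W[v,u].round(1))
E
```

```text
top bench z -0.22174184810251063
unit ((511.09796142578125, 175.7940673828125), (171.07728576660156, 220.1214141845703), 78.54415130615234) 8543
110 39 [489.  94. 113.]
118 85 [521. 132. 124.]
126 2621 [541. 162. 130.]
134 1436 [553. 167. 139.]
142 2134 [504. 176. 146.]
150 1783 [450. 187. 154.]
158 171 [422. 194. 159.]
166 5 [424. 180. 170.]
174 8 [424. 179. 178.]
182 11 [428. 180. 188.]
190 241 [432. 192. 195.]
198 9 [429. 179. 199.]
mat ((513.8299560546875, -193.59832763671875), (177.9295196533203, 178.37835693359375), 75.73878479003906) 3.771840132818768
cam top [ 664.78332431 -230.55647933  138.60361742] [ 630.28615991 -267.13468494   97.50731037] [ 702.49845591 -200.83282136  150.92877781]
scene bench z -1.5859613726606767
unit ((513.3709716796875, 176.8740234375), (170.57508850097656, 227.33889770507812), 78.46832275390625) 7516
110 191 [621. 156. 114.]
118 466 [590. 165. 124.]
126 2011 [576. 168. 129.]
134 1603 [547. 171. 138.]
142 1756 [494. 183. 146.]
150 1157 [445. 192. 153.]
158 60 [429. 192. 160.]
166 22 [433. 186. 169.]
174 27 [436. 195. 178.]
182 55 [437. 195. 188.]
190 167 [436. 193. 193.]
198 1 [437. 191. 199.]
mat ((513.7981567382812, -193.89743041992188), (184.64297485351562, 183.9547576904297), 75.20820617675781) 1.7280615106147028
cam top [ 681.54658126 -229.01910642  131.99279163] [ 632.66265342 -267.67591102   92.06656272] [ 707.50029255 -198.65930826  149.38083711]
ring [ 514.6 -194.7    5.7]
fl [627.9 235.3 133.3]
fr [ 6.299e+02  7.630e+01 -4.000e-01]
nl [425.6 273.5 132.3]
nr [393.  112.8  35.1]
hl [443.1 232.9 193. ]
hr [424.9 141.9 157.6]
jar [533.6 419.2  52.9]
lid [537.9 423.3  54.7]
```

```bash
cat >> h.py <<'E'
def rel(pos,rpy,p0=None,r0=None):
    s=bot.read_state();p0=s['position'] if p0 is None else np.array(p0);r0=s['eef_rot'] if r0 is None else r0
    A=R.from_euler('xyz',r0);B=R.from_euler('xyz',rpy)
    return (A.inv().apply(np.array(pos)-p0)/1000).round(4),(A.inv()*B).as_rotvec().round(4)
a=-0.2007;ux=np.array([np.cos(a),np.sin(a),0]);uy=np.array([-np.sin(a),np.cos(a),0]);O=np.array([496.8,179,0])
def U(x,y,z): return O+x*ux+y*uy+np.array([0,0,z])
E
python3 - <<'E'
from h import *
print(U(-66,0,0)); print(rel(U(-75,0,310),[np.pi,0,1.37])); print(rel(U(-75,0,310),[np.pi,0,1.37],[136,533,209.5],[np.pi,0,2.892]))
E
```

```text
[432.12480023 192.15745169   0.        ]
(array([-0.3622, -0.2572, -0.1008]), array([-1.2000e-03,  8.0000e-04,  1.5218e+00]))
(array([-0.3622, -0.2576, -0.1005]), array([ 0.   , -0.   ,  1.522]))
```

```bash
python3 -m handwheel '[[0,0,-0.04,0,0,0.12,0.085],[-0.02,-0.015,-0.08,0,0,0.24,0.085],[-0.05,-0.035,-0.1,0,0,0.36,0.085],[-0.08,-0.057,-0.1,0,0,0.48,0.085],[-0.11,-0.08,-0.1,0,0,0.6,0.085],[-0.14,-0.1,-0.1,0,0,0.72,0.085],[-0.17,-0.12,-0.1,0,0,0.84,0.085],[-0.2,-0.14,-0.1,0,0,0.96,0.085],[-0.235,-0.165,-0.1,0,0,1.08,0.085],[-0.27,-0.19,-0.1,0,0,1.2,0.085],[-0.305,-0.215,-0.1,0,0,1.32,0.085],[-0.335,-0.24,-0.1,0,0,1.44,0.085]]'
python3 - <<'E'
from h import *
print(rel(U(-75,0,310),[np.pi,0,1.37]))
E
```

```text
time: 1.1
position: [401.3, 216.9, 309.3]
eef_rot: [-3.141, 0.0, 1.446]
ft_force: [1.5, 0.8, 0.9]
finger_gap: 1.001
grasp_force: 0.0
(array([-0.02  ,  0.0247, -0.0007]), array([-0.0004,  0.0001,  0.0759]))
```

```bash
python3 -m handwheel '[[-0.02,0.025,0,0,0,0.076,0.085],[-0.02,0.025,0,0,0,0.076,0.085],[-0.02,0.025,0,0,0,0.076,0.085],[-0.02,0.025,0,0,0,0.076,0.085]]'
python3 - <<'E'
from h import *
s,im,d=snap('wrist','w1');W=cloud('wrist',d,s);print(s['position'],s['eef_rot'])
D=W-O;x,y,z=D@ux,D@uy,W[...,2];ok=d>0
for f,m in dict(flap=ok&(z>130)&(z<165)&(abs(y)<60)&(x>-70)&(x<60),bar=ok&(z>180)&(z<215)&(x<-30)&(x>-110)).items():
    if m.sum(): 
        print(f,m.sum(),x[m].mean(),y[m].mean(),z[m].mean(),[np.percentile(k[m],[1,50,99]).round(1) for k in(x,y,z)])
        if f=='flap': print(np.linalg.lstsq(np.c_[x[m],y[m],np.ones(m.sum())],z[m],rcond=None)[0])
        p=np.c_[x[m],y[m]]; 
        if f=='bar': print('slope dx/dy',np.polyfit(y[m],x[m],1))
E
```

```text
time: 1.43
position: [422.4, 196.1, 309.3]
eef_rot: [-3.141, 0.0, 1.377]
ft_force: [-0.1, 0.3, 0.1]
finger_gap: 0.994
grasp_force: 0.0
[422.42336783 196.13223297 309.32275392] [-3.14080309e+00  1.39061174e-05  1.37660490e+00]
flap 21347 -1.4120745547931055 3.786581229639927 149.10925789165884 [array([-64.9,  -2. ,  58.7]), array([-58.5,   5.5,  58.7]), array([140.9, 149.2, 157.4])]
[-1.29471674e-01 -5.60637635e-04  1.48928557e+02]
bar 2006 -65.35380696730478 3.891946604115763 196.13304731891336 [array([-70.6, -65.4, -60.2]), array([-46.8,   4.9,  49.4]), array([182.4, 196.7, 198.8])]
slope dx/dy [-2.99298555e-03 -6.53421584e+01]
```

View pics/w1.png

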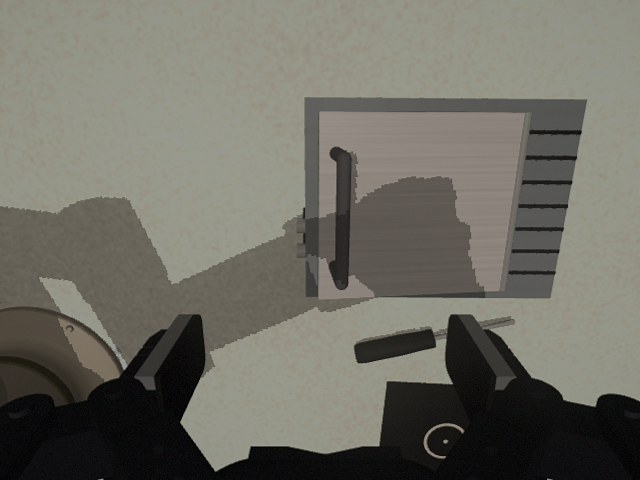

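The picture shows the bar running from (338,153) to (342,285) with the flap lying below it. The measured bar is x=-65.3, z=191 at q=0.129, which matches the model. Descending and gripping it.

Run:
```python
from h import *
print(rel(U(-65.5,0,174),[np.pi,0,1.37]))
```

```text
(array([-0.0024,  0.0112,  0.1355]), array([-0.0004, -0.    ,  0.0075]))
```

```bash
python3 -m handwheel '[[-0.002,0.011,0.03,0,0,0.007,0.085],[-0.002,0.011,0.06,0,0,0.007,0.085],[-0.002,0.011,0.09,0,0,0.007,0.085],[-0.002,0.011,0.115,0,0,0.007,0.085],[-0.002,0.011,0.135,0,0,0.007,0.085],[-0.002,0.011,0.135,0,0,0.007,0.06],[-0.002,0.011,0.135,0,0,0.007,0.04],[-0.002,0.011,0.135,0,0,0.007,0.02],[-0.002,0.011,0.135,0,0,0.007,0.0],[-0.002,0.011,0.135,0,0,0.007,0],[-0.002,0.011,0.135,0,0,0.007,0],[-0.002,0.011,0.135,0,0,0.007,0]]'
```

```text
time: 2.48
position: [433.4, 191.8, 175.0]
eef_rot: [3.141, -0.0, 1.369]
ft_force: [0.8, 0.3, -0.2]
finger_gap: 0.006
grasp_force: 0.0
```

Run:
```python
from h import *
s=bot.read_state(); D=s['position']-O; print(D@ux,D@uy,s['position'][2],s['finger_gap'],s['grasp_force'],s['ft_force'])
q0=.129;b=lambda q:np.array([-150*np.cos(q)+38*np.sin(q),150*np.sin(q)+38*np.cos(q)])
for q in np.arange(.2,1.75,.1): 
    w=b(q)-b(q0); print(round(q,2),w.round(1))
```

```text
-64.66802544638807 -0.10328941728596366 175.03184021228412 0.005935256697455974 0.0 [ 0.75906114  0.29150124 -0.16224299]
0.2 [ 4.4 10.1]
0.3 [11.8 23.7]
0.4 [20.5 36.4]
0.5 [30.4 48.3]
0.6 [41.5 59.1]
0.7 [53.6 68.7]
0.8 [66.6 77.1]
0.9 [80.4 84.1]
1.0 [94.8 89.8]
1.1 [109.7  93.9]
1.2 [124.9  96.6]
1.3 [140.4  97.7]
1.4 [155.8  97.3]
1.5 [171.2  95.3]
1.6 [186.2  91.8]
1.7 [200.9  86.9]
```

The gripper shut completely, so the bar was missed. Taking a look.

Run:
```python
from h import *
s,im,d=snap('wrist','w2');W=cloud('wrist',d,s)
D=W-O;x,y,z=D@ux,D@uy,W[...,2];ok=d>0
s2,i2,d2=snap('scene','s2')
W=cloud('scene',d2);D=W-O;x,y,z=D@ux,D@uy,W[...,2]
m=(d2>0)&(z>130)&(z<170)&(abs(y)<70)&(x>-50)&(x<60);print(np.linalg.lstsq(np.c_[x[m],y[m],np.ones(m.sum())],z[m],rcond=None)[0],m.sum())
cv2.imwrite('pics/c2.png',np.hstack([im,cv2.resize(i2[120:330,330:610],(640,480))]) [:, :] if 0 else np.vstack([cv2.resize(im[:,:],(400,300)),cv2.resize(i2[130:330,330:597],(400,300))]))
```

```text
[-1.30079007e-01  1.03403738e-03  1.45412451e+02] 2942
```

View pics/c2.png

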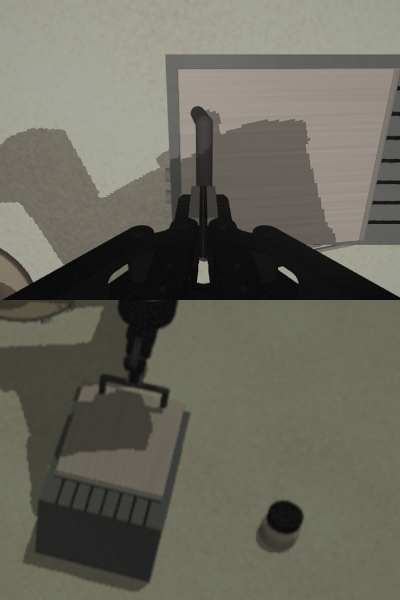

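Run:
```python
from h import *
s=bot.read_state();print(s['finger_gap'],s['grasp_force'],s['position'])
for n,f in(('wrist','w2'),('scene','s2')):
    F=np.load(f+'.npz');d=F['d'];W=cloud(n,d,s);D=W-O;x,y,z=D@ux,D@uy,W[...,2]
    for y0 in range(-50,60,10):
        m=(d>0)&(x>-110)&(x<-35)&(y>y0)&(y<y0+10)&(z>165)&(z<260)
        if m.sum(): print(n,y0,m.sum(),[np.percentile(k[m],[1,50,99]).round(0) for k in(x,z)])
```

```text
0.0013647409189867909 0.0 [433.33125349 191.7423647  174.76448685]
wrist -50 87 [array([-68., -65., -63.]), array([195., 197., 198.])]
wrist -40 40 [array([-66., -65., -65.]), array([196., 198., 198.])]
wrist -30 44 [array([-66., -66., -65.]), array([196., 197., 199.])]
wrist -20 172 [array([-93., -66., -39.]), array([197., 236., 259.])]
wrist -10 4218 [array([-103.,  -69.,  -35.]), array([198., 255., 260.])]
wrist 0 7048 [array([-93., -66., -38.]), array([196., 243., 260.])]
wrist 10 9735 [array([-105.,  -69.,  -36.]), array([195., 250., 260.])]
wrist 20 696 [array([-70., -65., -60.]), array([193., 197., 199.])]
wrist 30 723 [array([-70., -65., -60.]), array([193., 197., 198.])]
wrist 40 1055 [array([-73., -66., -60.]), array([166., 195., 198.])]
wrist 50 6 [array([-68., -66., -65.]), array([170., 184., 191.])]
scene -50 40 [array([-68., -62., -58.]), array([166., 181., 195.])]
scene -40 26 [array([-68., -63., -57.]), array([170., 191., 195.])]
scene -30 23 [array([-67., -62., -58.]), array([185., 193., 197.])]
scene -20 24 [array([-67., -61., -49.]), array([187., 193., 259.])]
scene -10 49 [array([-63., -55., -36.]), array([188., 209., 252.])]
scene 0 56 [array([-63., -54., -43.]), array([187., 210., 259.])]
scene 10 44 [array([-70., -59., -36.]), array([187., 204., 259.])]
scene 20 24 [array([-69., -63., -58.]), array([187., 191., 196.])]
scene 30 24 [array([-68., -62., -56.]), array([185., 193., 196.])]
scene 40 45 [array([-67., -62., -57.]), array([167., 186., 196.])]
scene 50 6 [array([-65., -62., -61.]), array([168., 182., 190.])]
```

Run:
```python
import cv2
im=cv2.imread('pics/w2.png');cv2.imwrite('pics/c3.png',cv2.resize(im[160:440,220:430],(600,600*280//210))[:600])
```

```text
(no output)
```

View pics/c3.png

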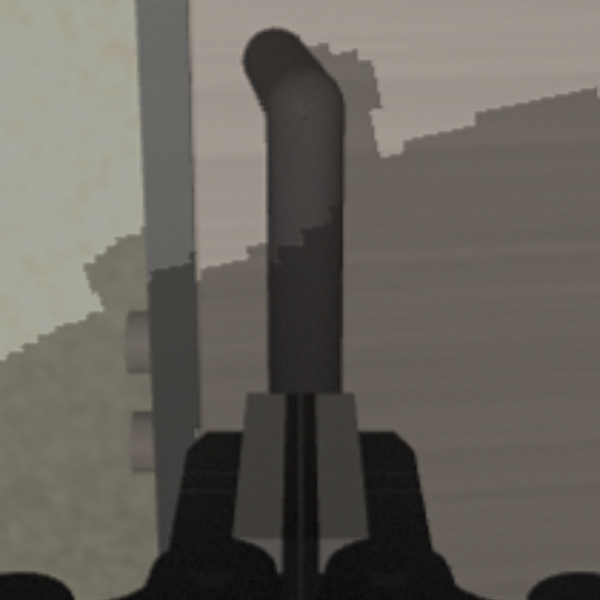

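Run:
```python
from h import *
s=bot.read_state()
d=np.load('w2.npz')['d'];W=cloud('wrist',d,s);D=W-O;x,y,z=D@ux,D@uy,W[...,2]
for v in range(290,350,4): print(v,[(round(float(x[v,u]),0),round(float(y[v,u]),0),round(float(z[v,u]),0)) for u in(308,313,323,335,341)])
```

```text
290 [(-73.0, -7.0, 159.0), (-71.0, -7.0, 158.0), (-66.0, 11.0, 197.0), (-62.0, 10.0, 196.0), (-58.0, -8.0, 157.0)]
294 [(-73.0, -9.0, 158.0), (-66.0, 76.0, 341.0), (-66.0, 9.0, 197.0), (-62.0, 9.0, 197.0), (-58.0, -10.0, 156.0)]
298 [(-72.0, 10.0, 203.0), (-70.0, 10.0, 203.0), (-66.0, 10.0, 203.0), (-62.0, 10.0, 202.0), (-60.0, 10.0, 204.0)]
302 [(-71.0, 10.0, 206.0), (-70.0, 10.0, 207.0), (-66.0, 10.0, 205.0), (-62.0, 10.0, 207.0), (-60.0, 10.0, 205.0)]
306 [(-71.0, 10.0, 209.0), (-70.0, 10.0, 209.0), (-66.0, 10.0, 209.0), (-62.0, 10.0, 209.0), (-60.0, 10.0, 209.0)]
310 [(-71.0, 10.0, 212.0), (-70.0, 10.0, 213.0), (-66.0, 10.0, 212.0), (-62.0, 10.0, 212.0), (-60.0, 10.0, 212.0)]
314 [(-71.0, 10.0, 215.0), (-69.0, 11.0, 216.0), (-66.0, 10.0, 215.0), (-62.0, 10.0, 216.0), (-60.0, 10.0, 215.0)]
318 [(-71.0, 10.0, 217.0), (-69.0, 10.0, 217.0), (-66.0, 10.0, 218.0), (-62.0, 10.0, 218.0), (-60.0, 10.0, 218.0)]
322 [(-71.0, 10.0, 220.0), (-69.0, 10.0, 221.0), (-66.0, 10.0, 220.0), (-62.0, 10.0, 221.0), (-60.0, 9.0, 219.0)]
326 [(-71.0, 10.0, 224.0), (-69.0, 10.0, 223.0), (-66.0, 10.0, 223.0), (-62.0, 10.0, 223.0), (-60.0, 10.0, 223.0)]
330 [(-71.0, 10.0, 226.0), (-69.0, 10.0, 225.0), (-66.0, 10.0, 226.0), (-62.0, 10.0, 226.0), (-61.0, 10.0, 225.0)]
334 [(-71.0, 10.0, 228.0), (-69.0, 10.0, 228.0), (-66.0, 10.0, 228.0), (-62.0, 10.0, 229.0), (-61.0, 10.0, 227.0)]
338 [(-71.0, 10.0, 230.0), (-69.0, 10.0, 230.0), (-66.0, 10.0, 230.0), (-62.0, 10.0, 231.0), (-61.0, 10.0, 230.0)]
342 [(-70.0, 10.0, 233.0), (-69.0, 10.0, 232.0), (-66.0, 10.0, 233.0), (-63.0, 10.0, 232.0), (-61.0, 10.0, 232.0)]
346 [(-70.0, 10.0, 235.0), (-69.0, 10.0, 235.0), (-66.0, 10.0, 235.0), (-63.0, 10.0, 235.0), (-61.0, 10.0, 234.0)]
```

The wrist depth puts the shut fingertips at z≈201 while the TCP reads 175, so the real tips sit about 26 mm behind the reported TCP. They closed just above the bar. I'll allow for this, reopen, go 27 mm lower and grip again.

```bash
python3 -m handwheel '[[0,0,0,0,0,0,0.05],[0,0,0,0,0,0,0.05],[0,0,0,0,0,0,0.05],[0,0,0.01,0,0,0,0.05],[0,0,0.02,0,0,0,0.05],[0,0,0.027,0,0,0,0.05],[0,0,0.027,0,0,0,0.02],[0,0,0.027,0,0,0,0],[0,0,0.027,0,0,0,0],[0,0,0.027,0,0,0,0],[0,0,0.027,0,0,0,0]]'
```

```text
time: 3.5
position: [433.9, 191.7, 148.0]
eef_rot: [3.14, -0.0, 1.369]
ft_force: [3.1, -0.5, -1.4]
finger_gap: 0.095
grasp_force: 58.5
```

```bash
python3 -m handwheel '[[0,0.0015,-0.005,0,0,0,0],[0,0.0044,-0.0101,0,0,0,0],[0,0.008,-0.017,0,0,0,0],[0,0.0118,-0.0237,0,0,0,0],[0,0.016,-0.030,0,0,0,0],[0,0.0205,-0.0364,0,0,0,0],[0,0.0253,-0.0425,0,0,0,0],[0,0.0304,-0.0483,0,0,0,0],[0,0.0358,-0.0538,0,0,0,0],[0,0.0415,-0.0591,0,0,0,0]]'
```

```text
time: 4.33
position: [472.9, 183.7, 207.5]
eef_rot: [-3.139, 0.0, 1.369]
ft_force: [-6.8, 2.5, 1.0]
finger_gap: 0.092
grasp_force: 58.4
```

```bash
python3 -m handwheel '[[0,0.006,-0.005,0,0,0,0],[0,0.0121,-0.0096,0,0,0,0],[0,0.0185,-0.014,0,0,0,0],[0,0.0251,-0.018,0,0,0,0],[0,0.0319,-0.0217,0,0,0,0],[0,0.0389,-0.025,0,0,0,0],[0,0.046,-0.028,0,0,0,0],[0,0.0533,-0.0307,0,0,0,0],[0,0.0607,-0.033,0,0,0,0],[0,0.0682,-0.0348,0,0,0,0],[0,0.0758,-0.0363,0,0,0,0],[0,0.0834,-0.0375,0,0,0,0]]'
```

```text
time: 5.33
position: [556.0, 166.8, 246.8]
eef_rot: [3.139, -0.001, 1.369]
ft_force: [-4.5, 1.3, 8.5]
finger_gap: 0.092
grasp_force: 60.9
```

```bash
python3 -m handwheel '[[0,0.0077,-0.0008,0,0,0,0],[0,0.0155,-0.0011,0,0,0,0],[0,0.0232,-0.001,0,0,0,0],[0,0.0309,-0.0007,0,0,0,0],[0,0.0386,0.0002,0,0,0,0],[0,0.0463,0.0013,0,0,0,0],[0,0.0538,0.0029,0,0,0,0],[0,0.0613,0.0048,0,0,0,0],[0,0.0687,0.007,0,0,0,0],[0,0.0687,0.007,0,0,0,0]]'
```

```text
time: 6.17
position: [624.9, 152.7, 237.6]
eef_rot: [3.139, -0.001, 1.368]
ft_force: [1.8, 1.8, 4.9]
finger_gap: 0.089
grasp_force: 63.7
```

Run:
```python
from h import *
s,im,d=snap('top','t3');s2,i2,d2=snap('scene','s3')
cv2.imwrite('pics/c4.png',np.hstack([cv2.resize(im[120:360,100:420],(400,300)),cv2.resize(i2[60:330,280:640],(400,300))]))
D=s['position']-O; print(D@ux,D@uy,s['position'][2],s['ft_force'],s['finger_gap'],s['q'])
```

```text
130.78169859302707 -0.2800669647698604 237.6146210341984 [1.83485545 1.83187121 4.86225584] 0.0885061916668054 [5.57880258e-02 5.34836183e-01 9.57763990e-01 2.59012147e-04
 1.64574725e+00 2.58162115e-01]
```

View pics/c4.png

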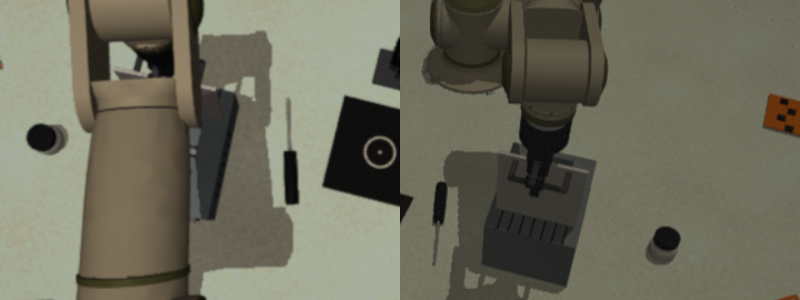

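The flap is standing up at about 1.62 rad and the bar is still held. I'll release it, rise over the flap edge and move back above the bay.

```bash
python3 -m handwheel '[[0,0,0,0,0,0,0.02],[0,0,0,0,0,0,0.024],[0,0,0,0,0,0,0.024],[0,0,-0.01,0,0,0,0.024],[0,0,-0.025,0,0,0,0.024],[0,0,-0.04,0,0,0,0.024],[0,0,-0.06,0,0,0,0.024],[0,0,-0.085,0,0,0,0.024],[0,0,-0.085,0,0,0,0.024]]'
```

```text
time: 7.02
position: [623.7, 152.9, 327.9]
eef_rot: [3.133, -0.002, 1.369]
ft_force: [-0.9, 0.3, 1.0]
finger_gap: 0.278
grasp_force: 0.0
```

```bash
python3 -m handwheel '[[0,-0.02,0,0,0,0,0.024],[0,-0.045,0,0,0,0,0.024],[0,-0.07,0,0,0,0,0.03],[0,-0.095,0,0,0,0,0.04],[0,-0.12,0,0,0,0,0.05],[0,-0.15,0,0,0,0,0.05],[0,-0.15,0,0,0,0,0.05],[0,-0.15,0,0,0,0,0.05]]'
python3 - <<'E'
from h import *
s,im,d=snap('wrist','w4');W=cloud('wrist',d,s);snap('scene','s4')
D=W-O;x,y,z=D@ux,D@uy,W[...,2];ok=d>0
print((s['position']-O)@ux,s['position'])
for x0 in range(-80,70,4):
    m=ok&(x>x0)&(x<x0+4)&(abs(y)<30)
    m2=m&(abs(y)<13)
    if m.sum(): print(x0,np.percentile(z[m],[5,50,95]).round(0),np.percentile(z[m2],[50,95]).round(0) if m2.sum() else '')
E
```

```text
time: 7.68
position: [475.2, 183.3, 323.1]
eef_rot: [3.14, -0.0, 1.37]
ft_force: [-0.3, -0.6, 0.2]
finger_gap: 0.583
grasp_force: 0.0
-22.023985282276293 [475.18980228 183.25152037 323.10464504]
-80 [ 20. 407. 427.] [410. 428.]
-76 [ 15. 414. 427.] [415. 427.]
-72 [ 15. 406. 418.] [406. 418.]
-68 [ 13. 403. 405.] [403. 405.]
-64 [ 13. 402. 404.] [402. 404.]
-60 [ 13. 381. 406.] [392. 406.]
-56 [ 14. 395. 417.] [394. 407.]
-52 [ 82. 388. 427.] [385. 405.]
-48 [356. 418. 433.] [374. 404.]
-44 [128. 425. 433.] [128. 131.]
-40 [104. 427. 433.] [421. 427.]
-36 [ 21. 421. 428.] [423. 428.]
-32 [ 13. 424. 428.] [424. 428.]
-28 [ 13. 424. 428.] [425. 428.]
-24 [ 13. 424. 428.] [425. 428.]
-20 [ 13. 423. 428.] [424. 428.]
-16 [ 13. 423. 428.] [424. 428.]
-12 [ 13. 425. 433.] [423. 428.]
-8 [ 14. 427. 433.] [ 14. 422.]
-4 [ 14. 424. 433.] [ 14. 405.]
0 [351. 387. 431.] [379. 404.]
4 [ 14. 394. 423.] [387. 407.]
8 [ 13. 389. 408.] [396. 408.]
12 [ 83. 390. 403.] [394. 403.]
16 [ 83. 403. 405.] [403. 405.]
20 [393. 405. 410.] [405. 410.]
24 [401. 412. 425.] [412. 425.]
28 [396. 412. 428.] [412. 428.]
32 [ 14. 415. 428.] [415. 428.]
36 [ 13. 419. 425.] [420. 425.]
40 [12. 14. 15.] [14. 15.]
44 [12. 14. 15.] [13. 15.]
48 [12. 14. 15.] [14. 15.]
52 [12. 14. 15.] [14. 15.]
56 [12. 14. 15.] [13. 15.]
60 [12. 14. 15.] [14. 15.]
64 [ 14.  83. 131.] [ 83. 131.]
68 [130. 132. 133.] [132. 133.]
```

View pics/w4.png

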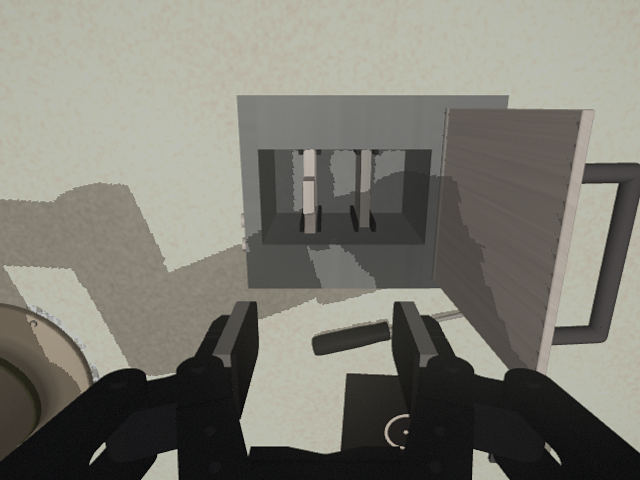

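The flap stands open. The tabbed filter is in the left slot (x=-38), with its tab at (308,195). The blanking plate is at (365,188). Now measuring the tab.

Run:
```python
from h import *
s=bot.read_state();d=np.load('w4.npz')['d'];W=cloud('wrist',d,s)
D=W-O;x,y,z=D@ux,D@uy,W[...,2];ok=d>0
m=ok&(z>122)&(z<135)&(abs(y)<35)&(x>-60)&(x<-20)
print(m.sum(),[np.percentile(k[m],[2,50,98]).round(1) for k in(x,y,z)],np.polyfit(y[m],x[m],1))
m=ok&(z>98)&(z<108)&(abs(y)<45)&(x>-60)&(x<-20);print('frame',m.sum(),[np.percentile(k[m],[2,50,98]).round(1) for k in(x,y,z)])
m=ok&(z>75)&(z<88)&(abs(y)<45)&(x>0)&(x<40);print('blank',m.sum(),[np.percentile(k[m],[2,50,98]).round(1) for k in(x,y,z)])
print(rel(U(-41,0,127-18-26+2),[np.pi,0,1.37]))
```

```text
378 [array([-40.3, -35.8, -31.4]), array([-14.4,   0.8,  14.8]), array([126.1, 127.7, 129.3])] [ 8.92899943e-03 -3.58306398e+01]
frame 647 [array([-55.4, -36.1, -24.7]), array([-42.5, -21.4,  38. ]), array([ 99.6, 102.8, 107. ])]
blank 1001 [array([ 5.3, 17.7, 33.6]), array([-42.4,  -5.6,  36. ]), array([76. , 82.6, 86.1])]
(array([ 2.000e-04, -2.060e-02,  2.373e-01]), array([ 0.0006,  0.    , -0.0014]))
```

```bash
python3 -m handwheel '[[0,-0.016,0.03,0,0,0,0.032],[0,-0.016,0.065,0,0,0,0.032],[0,-0.016,0.1,0,0,0,0.032],[0,-0.016,0.13,0,0,0,0.032],[0,-0.016,0.15,0,0,0,0.032],[0,-0.016,0.165,0,0,0,0.032],[0,-0.016,0.165,0,0,0,0.032]]'
python3 - <<'E'
from h import *
s,im,d=snap('wrist','w5');W=cloud('wrist',d,s);D=W-O;x,y,z=D@ux,D@uy,W[...,2]
print((s['position']-O)@ux,(s['position']-O)@uy,s['position'][2])
m=(d>0)&(z>122)&(z<135)&(abs(y)<35)&(x>-60)&(x<-20)
print(m.sum(),[np.percentile(k[m],[2,50,98]).round(1) for k in(x,y,z)])
for z0 in range(175,215,5):
    m=(d>0)&(z>z0)&(z<z0+5)&(abs(x+36)<45)&(abs(y)<25)
    if m.sum(): print(z0,m.sum(),[np.percentile(k[m],[2,50,98]).round(1) for k in(x,y)])
cv2.imwrite('pics/c6.png',im)
E
```

```text
time: 8.37
position: [459.8, 185.6, 153.9]
eef_rot: [-3.136, 0.002, 1.368]
ft_force: [0.8, 0.6, -0.9]
finger_gap: 0.371
grasp_force: 0.0
-37.58185135761931 -0.8735997043976333 153.8748551749114
1194 [array([-41.8, -37.4, -32.5]), array([-13.9,   1.7,  15.1]), array([124.2, 128.5, 129.9])]
175 40 [array([-54.4, -38.3, -22.2]), array([-5.8, -0.8,  7.6])]
180 333 [array([-60.5, -22.4, -15.7]), array([-11.4,   6.9,   9.7])]
185 627 [array([-66.4, -22.4, -10.1]), array([-11.5,   5.7,   9.8])]
190 715 [array([-67.3, -22.3,  -9.4]), array([-10.7,   5.6,   9.8])]
195 780 [array([-67. , -54.1,  -9.2]), array([-11.3,   5.6,   9.8])]
200 866 [array([-67.1, -38.1,  -9.2]), array([-11.2,   5.7,   9.9])]
205 944 [array([-67.2, -38.1,  -9.3]), array([-10.5,   5.8,   9.9])]
210 894 [array([-60.1, -22.2, -16. ]), array([-12. ,   8.1,  10. ])]
```

View pics/c6.png

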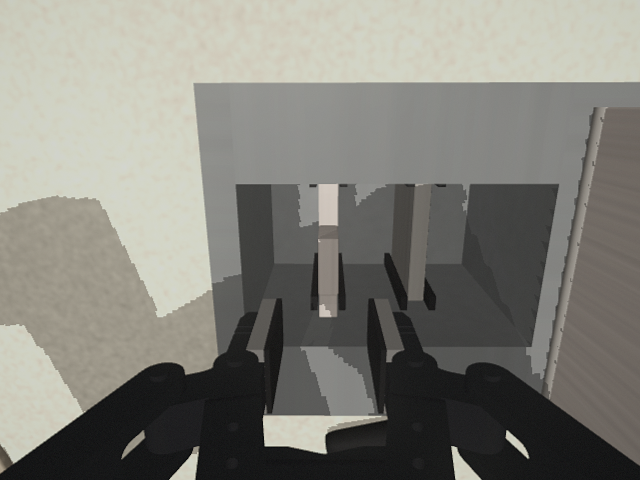

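The pads at (270,330) and (385,330) straddle the tab at (328,275), centred to within about 1 mm. Going down and gripping.

```bash
python3 -m handwheel '[[0.001,0.001,0.02,0,0,0,0.032],[0.001,0.001,0.04,0,0,0,0.032],[0.001,0.001,0.06,0,0,0,0.032],[0.001,0.001,0.075,0,0,0,0.032],[0.001,0.001,0.083,0,0,0,0.032],[0.001,0.001,0.083,0,0,0,0.032],[0.001,0.001,0.083,0,0,0,0],[0.001,0.001,0.083,0,0,0,0],[0.001,0.001,0.083,0,0,0,0],[0.001,0.001,0.083,0,0,0,0],[0.001,0.001,0.083,0,0,0,0]]'
```

```text
time: 9.33
position: [462.3, 187.2, 75.4]
eef_rot: [3.139, -0.001, 1.369]
ft_force: [-1.0, 0.1, 7.1]
finger_gap: 0.105
grasp_force: 59.6
```

```bash
python3 -m handwheel '[[0,0,-0.01,0,0,0,0],[0,0,-0.022,0,0,0,0],[0,0,-0.034,0,0,0,0],[0,0,-0.046,0,0,0,0],[0,0,-0.058,0,0,0,0],[0,0,-0.07,0,0,0,0],[0,0,-0.084,0,0,0,0],[0,0,-0.098,0,0,0,0],[0,0,-0.112,0,0,0,0],[0,0,-0.128,0,0,0,0],[0,0,-0.144,0,0,0,0],[0,0,-0.155,0,0,0,0]]'
python3 - <<'E'
from h import *
s,im,d=snap('wrist','w7');W=cloud('wrist',d,s);D=W-s['position'];x,y,z=D@ux,D@uy,W[...,2]
print(s['position'],s['eef_rot'],s['finger_gap'],s['grasp_force'],s['ft_force'])
m=(d>0)&(abs(x)<40)&(abs(y)<60)&(z<s['position'][2]+20)&(z>135)
print(m.sum(),[np.percentile(k[m],[1,50,99]).round(1) for k in(x,y,z)]); p=np.c_[x[m],y[m],z[m]]
# tab/filter top surface points
for y0 in range(-40,45,10):
    k=m&(y>=y0)&(y<y0+10)
    if k.sum(): print(y0,k.sum(),x[k].mean().round(1),np.percentile(z[k],[2,98]).round(1))
s4,i4,d4=snap('top','t7');s5,i5,d5=snap('scene','s7')
cv2.imwrite('pics/c7.png',np.hstack([cv2.resize(im,(400,300)),cv2.resize(i5[60:330,200:560],(400,300))]))
E
```

```text
time: 10.33
position: [461.6, 187.0, 230.8]
eef_rot: [3.14, -0.001, 1.369]
ft_force: [-0.1, 0.1, -1.2]
finger_gap: 0.109
grasp_force: 58.6
[461.5570977  187.03754628 230.82441454] [ 3.13996783e+00 -5.25156693e-04  1.36890608e+00] 0.10866492828884063 58.576072004798334 [-0.12125597  0.05188072 -1.17337262]
867 [array([-5.9, -1.1,  3.9]), array([38.6, 38.9, 39.2]), array([169.5, 221.9, 250.3])]
30 867 -1.0 [170.1 250.1]
```

View pics/c7.png

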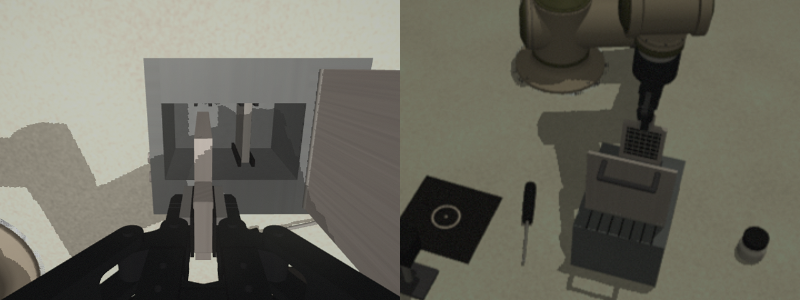

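The filter is in the fingers and clear of the bay, the flap is still open, and the blanking plate is still in its slot at (245,135) in the left half. Now working out the carry to the stand.

Run:
```python
from h import *
print(rel([515,-193.5,230.8],[np.pi,0,1.321]))
f=np.load('w7.npz');s=bot.read_state();d=f['d'];W=cloud('wrist',d,s);D=W-s['position'];x,y,z=D@ux,D@uy,W[...,2]
m=(d>0)&(abs(x)<12)&(y>37)&(y<41)&(z>165)&(z<258);print('edge tilt dx/dz',np.polyfit(z[m],x[m],1),'dy/dz',np.polyfit(z[m],y[m],1))
t=np.load('top0.npz');W=cloud('top',t['d']);g=t['im'].min(2)
m=(g>90)&(abs(W[...,0]-514)<50)&(abs(W[...,1]+194)<50);print('ring',W[m].mean(0),(W[m].max(0)+W[m].min(0))/2,m.sum())
```

```text
(array([-0.362 ,  0.1287, -0.0013]), array([ 0.0013, -0.0005,  0.0478]))
edge tilt dx/dz [ 0.00158909 -1.36542906] dy/dz [-3.84492689e-03  3.96648280e+01]
ring [ 510.13232961 -191.71882434    4.04107755] [ 513.6978316  -194.07204665    4.30900399] 47
```

```bash
python3 -m handwheel '[[-0.015,0.005,0,0,0,0,0],[-0.045,0.016,0,0,0,0,0],[-0.075,0.027,0,0,0,0,0],[-0.107,0.038,0,0,0,0.01,0],[-0.139,0.05,0,0,0,0.01,0],[-0.171,0.061,0,0,0,0.02,0],[-0.203,0.072,0,0,0,0.02,0],[-0.235,0.084,0,0,0,0.03,0],[-0.267,0.095,0,0,0,0.04,0],[-0.3,0.107,0,0,0,0.048,0],[-0.33,0.117,0,0,0,0.048,0],[-0.35,0.124,0,0,0,0.048,0]]'
python3 - <<'E'
from h import *
print(rel([515,-193.5,138.4],[np.pi,0,1.321]))
E
```

```text
time: 11.48
position: [512.3, -183.4, 227.7]
eef_rot: [-3.14, -0.0, 1.319]
ft_force: [0.2, -0.9, -1.9]
finger_gap: 0.104
grasp_force: 58.6
(array([-0.0091,  0.0053,  0.0892]), array([-0.0021, -0.0001, -0.002 ]))
```

```bash
python3 -m handwheel '[[-0.009,0.005,0.01,0,0,0,0],[-0.011,0.005,0.025,0,0,0,0],[-0.011,0.005,0.045,0,0,0,0],[-0.011,0.005,0.065,0,0,0,0],[-0.011,0.005,0.08,0,0,0,0],[-0.011,0.005,0.09,0,0,0,0],[-0.011,0.005,0.09,0,0,0,0],[-0.011,0.005,0.09,0,0,0,0],[-0.011,0.005,0.09,0,0,0,0]]'
python3 - <<'E'
from h import *
s5,i5,d5=snap('scene','s8');s,im,d=snap('wrist','w8');s=bot.read_state()
print(s['position'],s['eef_rot'],s['finger_gap'],s['grasp_force'],s['ft_force'],abs(s['qd']).max())
W=cloud('scene',d5);sx=np.array([np.cos(-.25),np.sin(-.25),0]);D=W-[513.9,-194,0];x,y,z=D@sx,D@np.array([np.sin(.25),np.cos(.25),0]),W[...,2]
m=(d5>0)&(abs(x)<30)&(abs(y)<60)&(z>60)&(z<160);print('filter',m.sum(),[np.percentile(k[m],[2,50,98]).round(1) for k in(x,y,z)])
cv2.imwrite('pics/c8.png',np.hstack([cv2.resize(im,(400,300)),cv2.resize(i5[60:390,150:590],(400,300))]))
D=W-O;x,y,z=D@ux,D@uy,W[...,2];m=(d5>0)&(z>200)&(abs(y)<80)&(x>40)&(x<140);print('flap top',np.percentile(z[m],98),x[m].mean())
E
```

```text
time: 12.23
position: [515.3, -192.6, 139.8]
eef_rot: [3.14, 0.0, 1.321]
ft_force: [0.1, 0.0, -1.3]
finger_gap: 0.105
grasp_force: 58.5
[ 515.25647944 -192.77704587  140.02870259] [3.13986102e+00 5.79255756e-04 1.32094371e+00] 0.10725889672337532 58.45776699716225 [ 0.07663118 -0.67135849 -1.04082947] 0.005854883550492997
filter 862 [array([-1.9,  3.2,  7.6]), array([-36.5,   5.2,  42.8]), array([ 76.2, 114.8, 157.8])]
flap top 295.66229286479745 97.61976259013761
```

View pics/c8.png

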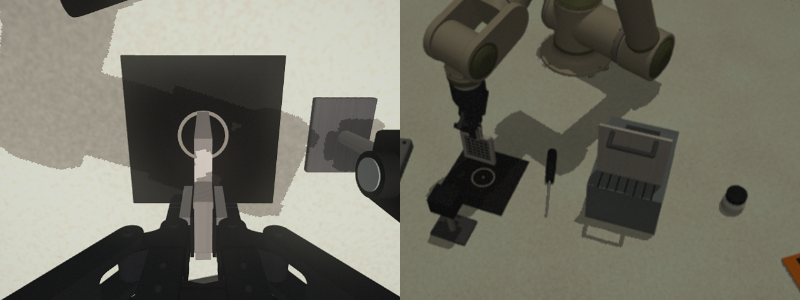

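The filter is upright over the ring at lens height, square to the lens and touching nothing but the gripper. The flap is open and the bystanders are where they were. Handing in.

```bash
python3 -c "
from bench import bot
print(bot.close_job())"
```

```text
the job is handed in; nothing more can be done
None
```

I handed the job in at about 12 s; no verdict came back. My last readings had the filter about 4 mm from the lens-axis point, square and upright with a 58 N grip, the flap open at about 1.6 rad, and the blanking plate and bystanders apparently undisturbed.

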